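# Fit the tube disc onto the splined drive of the tilting mixer

## Robot

A 7-joint arm with a two-finger parallel gripper is mounted at the origin on the work surface. World frame = base frame: x ahead of the robot, y to its left, z up, the work surface at z = 0. Lengths are in m, angles in rad, forces in N, time in s.
With the tool pointing down it reaches from about 0.4 to 0.85 m from the base axis. Payload 4.5 kg.
Tool frame: the origin (TCP) lies at the very end of the fingers, on their centre line; the grasp point (between the pads) lies 19 mm behind it (r.grip_depth is the z of the grasp point in the tool frame, in m); z points along the fingers, y is the line along which they close (so a half turn about z gives the same grasp; the last joint's range is limited). The gripper opens to 88 mm and grips with 3 to 60 N. Pads are 18 mm wide; open, the fingers measure 123 mm over their backs; the gripper's body (75 mm by 187 mm) begins 45 mm behind the grasp point.
Start: joints at [0.034, 0.689, -0.195, 1.565, 0.157, 0.902, -0.215], TCP at [0.625, 0, 0.216] pointing down, gripper open.
Joint ranges: [-3.01, 3.01], [-0.46, 2.08], [-1.47, 1.51], [0.13, 2.56], [-1, 4.14], [0.04, 2.09], [-2.66, 2.66]. Speed limits (rad/s): [2.57, 2.57, 3.14, 3.14, 3.14, 3.14, 3.14].

## Interface

Orientations are given as a unit quaternion [x, y, z, w].
In Python, from plant import r, viewer, order, readout gives the robot as it stands (r), with the cameras (viewer), the job (order) and the readings (readout).
- The arm moves only by the tool pendant, called after ">>>" as a command line: name --pt "numbers of a row" for each row, then --argument value for the rest. Schema: {"type":"object","properties":{"moves":{"type":"array","items":{"type":"array","items":{"type":"number"},"minItems":7,"maxItems":7},"minItems":1,"maxItems":10},"clamp_n":{"type":"number"},"only":{"type":"string"},"quiet":{"type":"boolean"},"lines":{"type":"string"}},"required":["moves"],"additionalProperties":false}. moves is a list of rows, 1 to 10 of them, each of 7 numbers: the opening from 0.0 (shut) to 1.0 (fully open), then dx, dy, dz in m, then a rotation vector rx, ry, rz in rad; each row is the pose to reach, as a shift and turn from the pose commanded when the call began, along the tool's axes at that moment; what a row does not reach only later rows make up. A row lasts 1/10 s, in which the tool goes at most 0.05 m and 0.15 rad, less where a joint would pass 70% of its speed; a pose out of reach is approached as far as the arm can. The fingers move at their own pace and stop on an object; clamp_n is the grip in N (left out, the last holds). Time passes only in rows, so rows that do not move let the fingers close. The tool returns the time, the measured TCP pose, the force, the opening and the grip force at its end. only (a regular expression) keeps the lines of the reply that match it, lines (a string "A,B") keeps lines A to B, and quiet returns only ok. Input that does not fit is refused with a message, and nothing moves.
- readout.get_state(): the state, without advancing time (a new reading comes with each control period).
- viewer.snapshot(name): name is "scene" or "side" or "wrist"; returns the picture (480x640x3 uint8, red, green, blue); there is no depth.
- viewer.camera_params(name): a dict with "fx", "fy", "cx", "cy" (pixels), "rvec" (rotation vector, rad) and "tvec" (3), from world to camera coordinates, as OpenCV has them. Camera axes: x right, y down, z forward; pixel columns grow to the right and rows downward; lengths in m; the calibration is good to about 2 mm. A picture is of the moment at which its call begins: read the wrist's pose just before it. camera_params takes no time and is no camera call; for the wrist camera it gives the pose at the moment of the call.
- order.finish_job(): hands the job in; it is judged then, once.
The state is a dict: "clock": time; "q": joint angles; "qd": joint speeds; "joint_torque": joint torques, N m; "tool_pos": TCP position; "eef_rot": TCP orientation; "contact_force": force on the tool from outside, world axes, zero at the start; "moment": the same for the moment, N m; "opening": opening from 0.0 (shut) to 1.0 (fully open); "finger_force": force on a finger pad.
Only numpy, scipy, OpenCV 4.12 (cv2) and the standard library are available. Lean on these libraries where they do the work, as an engineer would, in place of code of your own. Each camera call takes 0.05 s, during which the arm holds its last target. There are 200 camera calls.

## Task

Take the round tube disc off its cork ring and fit it on the tilted drive of the tube mixer: push its splined bore down the splined spindle, rocking it about the spindle until the teeth mesh and without forcing it, until it sits fully home on the flange. Let go and leave it there; leave the mixer's tilt, the cross-armed head and the other things on the bench as they are.

Things in the scene. Friction and masses are not known exactly. Their poses are not given: they have to be found in the camera images.
- disc_head: Loose tube disc, 0.31 to 0.59 kg: white round plate, 170 mm across, on a steel hub. Origin: centre of the end face of the hub's sleeve, below the plate; z runs up the bore to the grip. Sleeve 54 mm across, z 0 to 36 mm, holds a blind bore 36 mm deep: six lands reach in to radius 15 mm; the slots between reach radius 19 mm and lie at 0, 60, 120.. deg from x. Starts level on its cork ring, any yaw.
- disc_grip (a point): Grasp point of the tube disc, on its axis 63 mm above its origin, same axes. Wing grip on top of the disc: a grey plastic block 66 mm long (x), 22 mm wide (y), from z = 42 to 80 mm above the disc's origin; take it across y.
- disc_rim (a point): Centre of the disc plate's top face, on the axis 42 mm above the disc's origin, same axes. Plate 6 mm thick, its underside rests on the cork ring. Eight capped micro tubes stick through it on a circle of 72 mm radius, at 22.5, 67.5.. deg from x: caps 4.5 mm above the plate, tubes 28 mm below it.
- drive_seat (a point): Seat of the mixer's greased steel spindle: on its axis, on the upper face of its flange (60 mm across), where the sleeve's end must come to rest. z points up along the spindle, 24 to 38 deg from vertical, leaning towards -x of the mixer; x and y belong to the motor housing (y level) and do NOT show how the teeth stand. Spindle core 28 mm across. Meshed and home, the disc stays by gravity.
- drive_nose (a point): Tip of the spindle's tapered nose, 34 mm above the seat, same axes: 14 mm across, 28 mm at 24 mm above the seat. Below, six straight teeth 60 deg apart, 5.4 mm wide, to radius 17.5 mm, full height to 18 mm, roof-pointed to 21 mm; at any angle, motor holds it to 0.5 N m. Bore play: 1 mm radial, 8 deg either way in turn. Unmeshed, the sleeve stops about 20 mm up.
- mixer: Fixed tube mixer. Base 220 (x) by 170 (y) by 46 mm high; origin: centre of its underside. Two grey cheeks with black clamp knobs (to 73 mm either side along y, 175 mm high) carry the tilting motor housing, 80 mm across, on a pivot 115 mm above the bench; the flange lies 50 mm from the pivot. The drive leans towards -x of this frame. The tilt is clamped: over 12 N m shifts it.
- ring_a: Loose cork ring under the tube disc: 124 mm outer, 68 mm inner diameter, 40 mm high. Origin: centre of its underside. Its place is swapped at random with that of the other cork ring.
- ring_b: Loose cork ring of the same size, under the cross-armed head. Origin: centre of its underside.
- cross_head: The other head, a bystander: same hub and grip, but four white arms with steel clips (to about 85 mm from its axis) instead of a disc, lying on the other cork ring. Same frame as the tube disc.
- flask: Bystander: round-bottomed glass flask in a cork ring, 152 mm high, 110 mm across. Origin: centre of its underside.
- tube_rack: Bystander: white tube rack, 65 by 150 mm, 58 mm high with tubes. Origin: centre of its underside.
- wash_bottle: Bystander: white bottle, 68 mm diameter, 160 mm high. Origin: centre of its underside.
- bottle_a: Bystander: amber bottle, 64 mm diameter, 155 mm high. Origin: centre of its underside.
- bottle_b: Bystander: amber bottle, 64 mm diameter, 155 mm high. Origin: centre of its underside.
- beaker: Bystander: glass beaker, 72 mm diameter, 95 mm high. Origin: centre of its underside.
- spare_ring: Bystander: small cork ring, 90 mm diameter, 30 mm high. Origin: centre of its underside.

How it is judged:
At the end, for the whole second after the job is handed in: The tube disc sits on the spindle with its sleeve's end face within 3 mm of the flange, its axis within 4 mm and 4 degrees of the spindle's, at rest and let go. Mixer tilt and bystanders left as they were (z of disc_head in the frame of drive_seat between -0.003 and 0.003 m and x of disc_head in the frame of drive_seat between -0.004 and 0.004 m and y of disc_head in the frame of drive_seat between -0.004 and 0.004 m and angle between the z axis of disc_head and the z axis of drive_seat, either way round below 0.07 rad and linear speed of disc_head below 0.02 m/s); the robot touches nothing.
It fails at once if the mixer's tilt is knocked out of place (flange moved more than 8 mm) (distance of drive_seat from where it was at the start of the episode above 0.008 m).
It fails at once if the disc is forced on the drive (more than 80 N between disc and mixer) (contact force between disc_head and mixer above 80 N).
It fails at once if the cross-armed head is moved more than 25 mm (distance of cross_head from where it was at the start of the episode above 0.025 m).
It fails at once if the flask, the rack, a bottle, the beaker or the spare ring is moved more than 30 mm (distance of any of flask, tube_rack, wash_bottle, bottle_a, bottle_b, beaker, spare_ring from where it was at the start of the episode above 0.03 m).
It also fails if it takes over 56 s, if anything falls off the work surface, if the arm or the gripper's body presses on something with over 40 N, if the wrist force passes 120 N, or if a joint passes its speed limit or range.

## Working session

There is one attempt and no reset: what is moved stays moved. The work goes in short steps, Python scripts to look and compute and a tool call to move; the robot and the scene stay as the last step left them, time stands still between calls to the robot, and variables do not carry over. Pictures are saved under pics/ and viewed, at most 10 in all, crops included, and the job is handed in when it is done.

```bash
ls; mkdir -p pics; python3 - <<'E'
from plant import r, viewer, order, readout
import cv2
for n in ("scene","side"):
    cv2.imwrite(f"pics/{n}0.png", viewer.snapshot(n)[:,:,::-1]); print(n,viewer.camera_params(n))
print(readout.get_state(), r.grip_depth)
E
```

```text
pics
plant.py
scene {'fx': 508.34096490381535, 'fy': 508.34096490381535, 'cx': 330.6830177334232, 'cy': 239.01450332691954, 'rvec': array([ 1.98774706,  1.12967273, -0.53794259]), 'tvec': array([-0.31777785, -0.1680346 ,  1.84360299])}
side {'fx': 538.6835577879351, 'fy': 538.6835577879351, 'cx': 323.183111633458, 'cy': 245.49123446835097, 'rvec': array([ 0.21453026, -2.89930262,  1.00742084]), 'tvec': array([0.57892156, 0.12334315, 1.18703226])}
{'clock': 0.1, 'q': array([ 0.03381129,  0.68989596, -0.19451986,  1.56622438,  0.15727674,
        0.90251722, -0.21507955]), 'qd': array([-0.001167  , -0.00269211, -0.00015268, -0.0027561 , -0.00076253,
        0.00193671, -0.00036441]), 'joint_torque': array([-3.08775299e-03, -5.28501892e+01, -1.27141513e+00, -1.53837240e+01,
       -5.25604945e-02,  1.96265515e-03,  5.71585565e-05]), 'tool_pos': array([ 6.24393869e-01, -4.84597106e-05,  2.14797027e-01]), 'eef_rot': array([ 7.07082163e-01,  7.07130914e-01, -6.21831142e-04, -5.47286808e-04]), 'contact_force': array([ 0.15942209,  1.05515064, -0.41319717]), 'moment': array([0.06184048, 0.04079684, 0.02344508]), 'finger_force': 0.0, 'opening': 1.002952394634096} -0.0187
```

View pics/scene0.png

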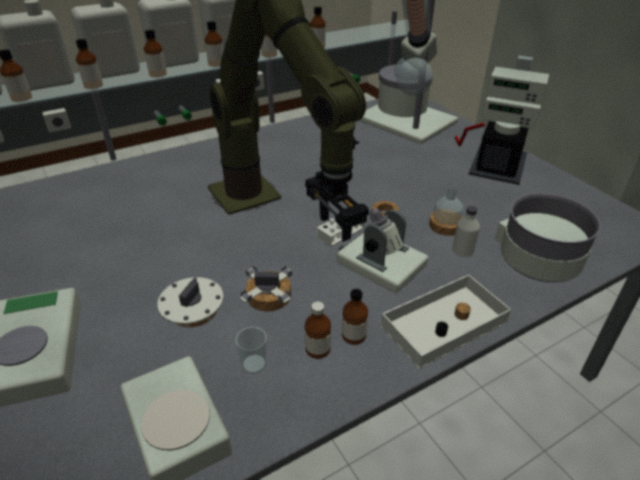

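View pics/side0.png

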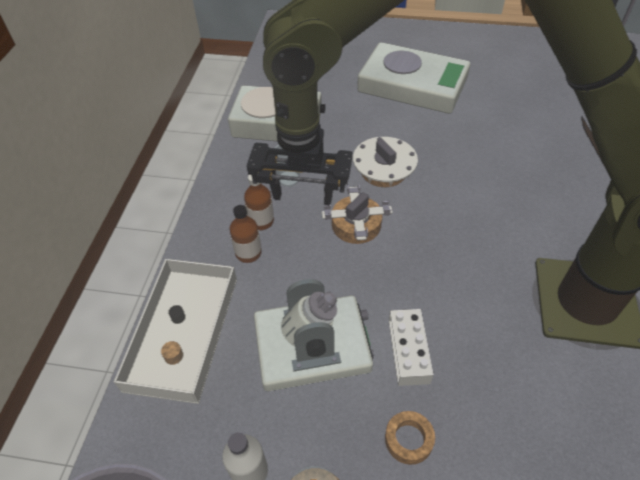

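The scene view shows the tube disc at about (191,298), the cross head at (268,285) and the mixer at (383,248). In the side view they are at (386,158), (358,212) and (313,335). I'll enlarge all four spots in one picture.

```bash
python3 - <<'E'
import cv2,numpy as np
s=cv2.imread("pics/scene0.png");d=cv2.imread("pics/side0.png")
def c(im,x,y,w=100,h=75): return cv2.resize(im[y:y+h,x:x+w],(400,300),interpolation=cv2.INTER_CUBIC)
def g(t): return np.clip(t.astype(float)*1.4,0,255).astype('uint8')
o=np.vstack([np.hstack([c(s,140,262),c(s,335,200)]),np.hstack([c(d,336,125),c(d,265,265)])])
cv2.imwrite("pics/crop1.png",g(o))
E
```

```text
(no output)
```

View pics/crop1.png

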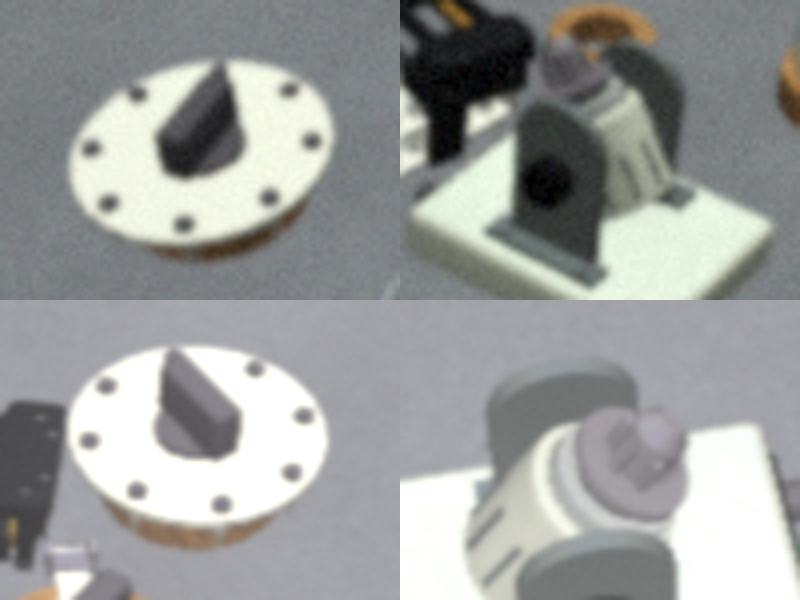

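The crop shows seven of the disc's caps in both views, since the grip hides the eighth. It also shows the spindle nose (scene about (373,211), side about (331,297)) and the base corners. I'll fit the disc and mixer poses from these.

```bash
cat > h.py <<'E'
import numpy as np,cv2
from scipy.optimize import least_squares
from scipy.spatial.transform import Rotation as R
from plant import r, viewer, order, readout
def proj(P,c):
    return cv2.projectPoints(np.asarray(P,float).reshape(-1,3),c['rvec'],c['tvec'],np.array([[c['fx'],0,c['cx']],[0,c['fy'],c['cy']],[0,0,1.]]),None)[0].reshape(-1,2)
def plane(uv,c,z):
    M=R.from_rotvec(c['rvec']).as_matrix(); o=-M.T@c['tvec']
    d=(M.T@np.c_[(np.asarray(uv,float)-[c['cx'],c['cy']])/c['fx'],np.ones(len(uv))].T).T
    return o+d*((z-o[2])/d[:,2])[:,None]
def tri(obs): # list of (uv,cam)
    A=[];b=[]
    for uv,c in obs:
        M=R.from_rotvec(c['rvec']).as_matrix(); o=-M.T@c['tvec']
        d=M.T@np.array([(uv[0]-c['cx'])/c['fx'],(uv[1]-c['cy'])/c['fx'],1]); d/=np.linalg.norm(d)
        Q=np.eye(3)-np.outer(d,d); A.append(Q); b.append(Q@o)
    return np.linalg.lstsq(np.vstack(A),np.hstack(b),rcond=None)[0]
E
python3 - <<'E'
from h import *
S,D=viewer.camera_params("scene"),viewer.camera_params("side")
a=np.array([(138,94),(289,90),(312,141),(270,198),(184,224),(109,204),(92,148)])/4+[140,262]
b=(np.array([(107,386),(255,369),(304,416),(292,472),(222,505),(137,491),(89,441)])-[0,300])/4+[336,125]
for uv,c in((a,S),(b,D)):
    P=plane(uv,c,.0505)
    f=least_squares(lambda p:np.hypot(*(P[:,:2]-p).T)-.072,P[:,:2].mean(0)); 
    an=np.arctan2(*(P[:,:2]-f.x).T[::-1]); y=np.angle(np.exp(8j*(an-np.pi/8)).mean())/8
    print("disc",f.x,"res",np.round(f.fun*1e3,1),"yaw mod45",np.degrees(y))
# grip top ends
print("grip",plane(np.array([(222,66),(172,128)])/4+[140,262],S,.084)[:,:2],plane((np.array([(177,352),(236,410)])-[0,300])/4+[336,125],D,.084)[:,:2])
print("base scene",plane(np.array([(12,212),(370,228)])/4+[335,200],S,.046)[:,:2])
print("base side",plane([(256,318),(358,299),(370,349),(263,373)],D,.046)[:,:2])
print("nose",tri([((373.3,211),S),((331.3,297.5),D)]))
for k,uv in dict(crossS=(268,279)).items(): print(k,plane([uv],S,.06))
E
```

```text
disc [ 0.48198502 -0.35303043] res [ 0.1 -0.5 -0.1  0.2 -0.6  0.2 -0.6] yaw mod45 -5.211125999122651
disc [ 0.47421477 -0.34966267] res [-0.7  0.1 -0.2 -0.6  0.1 -0.2  0.1] yaw mod45 -5.134504750452776
grip [[ 0.45268299 -0.3238907 ]
 [ 0.49335826 -0.37136358]] [[ 0.49276078 -0.38402877]
 [ 0.45068826 -0.33322561]]
base scene [[0.513899   0.08546765]
 [0.66241388 0.30332982]]
base side [[0.70009514 0.17153126]
 [0.49555601 0.09480977]
 [0.45865886 0.20842301]
 [0.65846116 0.28965562]]
nose [0.53978817 0.18403901 0.1784388 ]
crossS [[ 0.52707946 -0.1483953   0.06      ]]
```

```bash
python3 - <<'E'
from h import *
s=readout.get_state();c=viewer.camera_params("wrist")
T=R.from_quat(s['eef_rot']).as_matrix();M=R.from_rotvec(c['rvec']).as_matrix();o=-M.T@c['tvec']
print("cam in tool",T.T@(o-s['tool_pos']),"\naxes(cols) in tool\n",np.round(T.T@M.T,3),c['fx'],c['cx'],c['cy'])
S,D=viewer.camera_params("scene"),viewer.camera_params("side")
a=np.array([(138,94),(289,90),(312,141),(270,198),(184,224),(109,204),(92,148)])/4+[140,262]
b=(np.array([(107,386),(255,369),(304,416),(292,472),(222,505),(137,491),(89,441)])-[0,300])/4+[336,125]
ca=plane(a,S,.0505)[:,:2]-[.482,-.353];cb=plane(b,D,.0505)[:,:2]-[.4742,-.3497]
for p,u in zip(ca,a):
    j=np.argmin(np.hypot(*(cb-p).T))
    if np.hypot(*(cb[j]-p))<.02: print(tri([(u,S),(b[j],D)]))
# desired look pose: camera 0.28 m out from nose along spindle axis
E
```

```text
cam in tool [ 0.08059939  0.00028035 -0.16839655] 
axes(cols) in tool
 [[-0.001 -0.951 -0.309]
 [ 1.    -0.001 -0.   ]
 [ 0.    -0.309  0.951]] 401.7344591207104 324.7754972584769 237.2996891412157
[ 0.40651073 -0.37408067  0.04641584]
[ 0.45382282 -0.28403316  0.04573754]
[ 0.50876574 -0.28887431  0.04601963]
[ 0.54446604 -0.33129488  0.04594778]
[ 0.53856655 -0.3862884   0.04597688]
[ 0.44166704 -0.41637069  0.04619624]
```

>>> pendant --pt "1 0 0 -0.05 0 0 0" --pt "1 0.03 -0.03 -0.09 -0.13 0.05 0" --pt "1 0.06 -0.06 -0.1 -0.25 0.1 0" --pt "1 0.09 -0.09 -0.1 -0.38 0.15 0" --pt "1 0.12 -0.12 -0.1 -0.505 0.194 0" --pt "1 0.155 -0.155 -0.1 -0.505 0.194 0" --pt "1 0.155 -0.155 -0.1 -0.505 0.194 0" --pt "1 0.155 -0.155 -0.1 -0.505 0.194 0"

```text
clock: 0.9
tool_pos: [0.4662, 0.1585, 0.3148]
eef_rot: [0.679, 0.685, 0.244, 0.107]
contact_force: [0.4, 0.5, 0.7]
opening: 0.999
finger_force: 0.0
```

```bash
python3 - <<'E'
from h import *
import pickle
c=viewer.camera_params("wrist");im=viewer.snapshot("wrist")[:,:,::-1];cv2.imwrite("pics/w1.png",im);pickle.dump(c,open("w1.pkl","wb"))
E
```

```text
(no output)
```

View pics/w1.png

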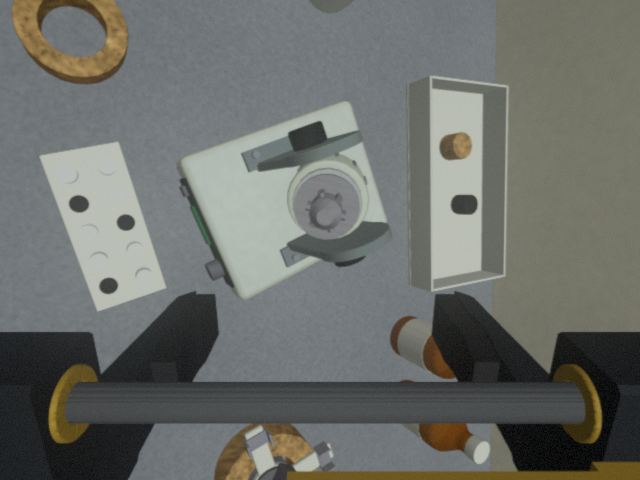

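The wrist view shows the mixer with its top-face corners near (181,160), (350,101), (388,225) and (245,298). The flange is at about (328,203) and the nose at about (325,211). I'll enlarge the spindle.

```bash
python3 - <<'E'
import cv2
im=cv2.imread("pics/w1.png")[165:240,280:380]
cv2.imwrite("pics/w1c.png",cv2.convertScaleAbs(cv2.resize(im,(800,600),interpolation=cv2.INTER_CUBIC),alpha=1.3))
E
```

```text
(no output)
```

View pics/w1c.png

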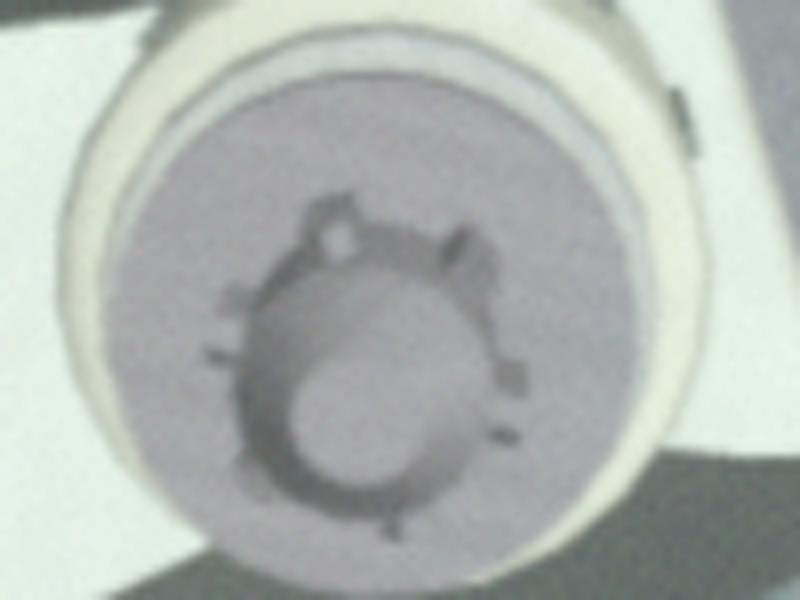

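The flange edge is at (103,300), (640,310), (375,73) and (385,598) in the crop, and the nose tip is about (365,420). The upper teeth are clearest, at (330,205), (485,250), (515,375) and (235,300). I'll fit a full model to these and draw it over the crop.

```bash
cat > fit.py <<'E'
from h import *
import pickle
W=pickle.load(open("w1.pkl","rb"));S,D=viewer.camera_params("scene"),viewer.camera_params("side")
k=lambda L:np.array(L)/8+[280,165]
fl=k([(375,73),(103,300),(640,310),(575,150),(385,598),(175,165)]);no=k([(290,420),(438,410),(365,488),(365,348)])
cor=np.array([(180,160),(351,101),(389,226),(245,299)])
def frame(p):
    Z=R.from_euler('z',p[2])
    F=(Z*R.from_euler('y',-p[3])).as_matrix()   # cols x,y,z ; z leans to -x
    piv=np.array([p[0],p[1],.115])+Z.apply([p[4],0,0])
    return F,piv+.05*F[:,2],Z
def circ(uv,F,o,rad):  # radial residual in m on the plane
    M=R.from_rotvec(W['rvec']).as_matrix();C=-M.T@W['tvec']
    d=np.c_[(uv-[W['cx'],W['cy']])/W['fx'],np.ones(len(uv))]@M
    t=((o-C)@F[:,2])/(d@F[:,2]);P=(C+d*t[:,None]-o)@F
    return np.hypot(P[:,0],P[:,1])-rad,P
def res(p):
    F,s,Z=frame(p);n=s+.034*F[:,2];b=np.array([p[0],p[1],0])
    C=b+Z.apply(np.array([[.11,.085,.046],[.11,-.085,.046],[-.11,-.085,.046],[-.11,.085,.046]]))
    e=proj(C,W); e=e[np.argmin(((e[:,None]-cor[None])**2).sum(2),0)]-cor
    return np.r_[circ(fl,F,s,.03)[0]*2000,circ(no,F,n,.007)[0]*2000,e.ravel()*.5,p[4]*200,
      (proj(n,S)[0]-[373.3,211])*.3,(proj(n,D)[0]-[331.3,297.5])*.3]
f=least_squares(res,[.588,.194,.37,.54,0],loss='soft_l1');p=f.x;F,s,Z=frame(p)
if __name__=="__main__":
    print("p",p,"tilt,yaw",np.degrees(p[[3,2]]),"\n",np.round(res(p),1));print("seat",s,"axis",F[:,2],"nose",s+.034*F[:,2])
    _,P=circ(k([(332,200),(490,250),(520,372),(230,298)]),F,s+.018*F[:,2],.0175)
    print("teeth r,ang",np.round(np.hypot(P[:,0],P[:,1])*1e3,1),np.degrees(np.arctan2(P[:,1],P[:,0])))
    import sys
    ph=np.radians(float(sys.argv[1])) if len(sys.argv)>1 else np.angle(np.exp(6j*np.arctan2(P[:,1],P[:,0])).mean())/6
    print("phase",np.degrees(ph))
    im=cv2.imread("pics/w1c.png")
    def ln(L,col):
        q=(proj(np.array(L)@F.T+s,W)-[280,165])*8; cv2.polylines(im,[q.round().astype(int)],False,col,1)
    t=np.linspace(0,6.3,60)
    for rad,z in((.03,0),(.007,.034),(.014,.024)): ln([(rad*np.cos(u),rad*np.sin(u),z) for u in t],(0,200,0))
    for i in range(6):
        A=R.from_euler('z',ph+i*np.pi/3)
        for y in(-.0027,.0027): ln(A.apply([(.014,y,.018),(.0173,y,.018),(.0173,y,0),(.014,y,0)]),(0,0,255))
        ln(A.apply([(.0173,-.0027,.018),(.0173,0,.021),(.0173,.0027,.018)]),(255,0,0))
    cv2.imwrite("pics/ov.png",im)
E
python3 fit.py
```

```text
p [ 0.58182977  0.19586288  0.33051194  0.56159957 -0.00133891] tilt,yaw [32.17728487 18.93693912] 
 [ 0.4  1.5 -0.   2.1  0.3 -0.6  1.5  0.8  1.   0.5 -0.6 -1.3  0.6 -1.6
  1.  -0.5 -0.9  2.4 -0.3 -0.3 -0.7  0.3 -1.1]
seat [0.55537745 0.18678716 0.15732022] axis [-0.5037177  -0.17282401  0.84640436] nose [0.53825104 0.18091115 0.18609797]
teeth r,ang [19.9 19.  16.1 17.3] [ 82.77661708  29.40719778 -15.25151715 130.35310843]
phase 25.628554750492487
```

View pics/ov.png

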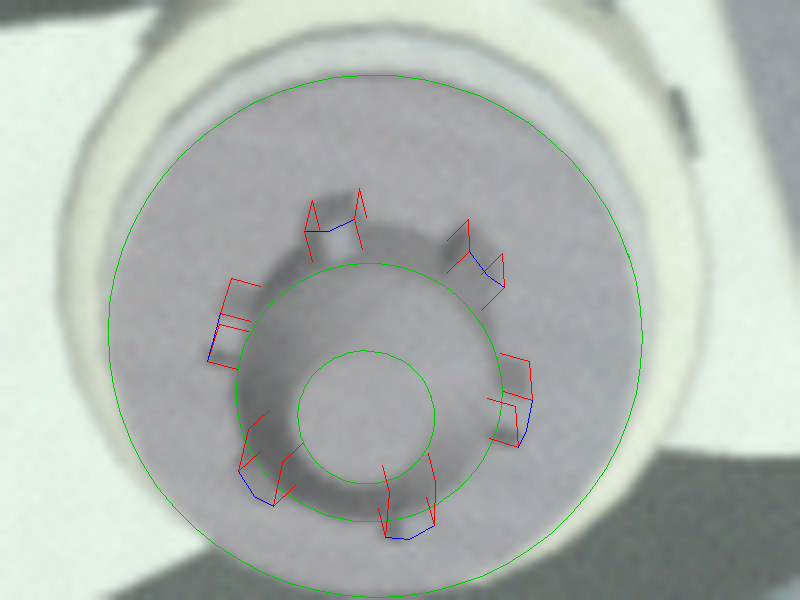

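The overlay matches the flange, nose and teeth closely: tooth phase is about 25.6° in the drive frame and tilt about 32.2°. Next I'll move above the disc, with a helper that turns targets into tool-axis shifts.

```bash
cat > go.py <<'E'
from h import *
def delta(pos,Rt):
    s=readout.get_state();T=R.from_quat(s['eef_rot'])
    print("shift",np.round(T.inv().apply(np.array(pos)-s['tool_pos']),4),"rot",np.round((T.inv()*Rt).as_rotvec(),4))
def down(h): # tool down, tool y at heading h (deg)
    c,s=np.cos(np.radians(h)),np.sin(np.radians(h))
    return R.from_matrix(np.array([[-s,c,0],[c,s,0],[0,0,-1]]).T) if 0 else R.from_matrix(np.column_stack([[-s,c,0],[c,s,0],[0,0,-1]]))
E
python3 -c "
from go import *
delta([.478,-.351,.19],down(39.8))"
```

```text
shift [-0.5226 -0.0297  0.0172] rot [ 0.5503 -0.0122 -0.6712]
```

>>> pendant --pt "1 -0.05 -0.003 0.002 0.05 0 -0.06" --pt "1 -0.1 -0.006 0.003 0.1 0 -0.12" --pt "1 -0.15 -0.009 0.005 0.15 0 -0.18" --pt "1 -0.2 -0.012 0.007 0.2 0 -0.25" --pt "1 -0.25 -0.015 0.008 0.26 -0.005 -0.32" --pt "1 -0.3 -0.018 0.01 0.32 -0.007 -0.39" --pt "1 -0.35 -0.02 0.012 0.38 -0.01 -0.46" --pt "1 -0.4 -0.023 0.014 0.44 -0.01 -0.53" --pt "1 -0.45 -0.026 0.016 0.5 -0.012 -0.6" --pt "1 -0.5 -0.03 0.017 0.55 -0.012 -0.67" --quiet true

```text
ok
```

>>> pendant --pt "1 -0.022 0 0 0 0 0" --pt "1 -0.022 0 0 0 0 0" --pt "1 -0.022 0 0 0 0 0" --pt "1 -0.022 0 0 0 0 0"

```text
clock: 2.35
tool_pos: [0.4887, -0.2382, 0.2211]
eef_rot: [0.428, 0.904, 0.001, -0.0]
contact_force: [-0.8, 0.3, 0.0]
opening: 1.0
finger_force: 0.0
```

```bash
python3 - <<'E'
from h import *
import pickle
c=viewer.camera_params("wrist");im=viewer.snapshot("wrist")[:,:,::-1];cv2.imwrite("pics/w2.png",im);pickle.dump(c,open("w2.pkl","wb"))
E
```

```text
(no output)
```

View pics/w2.png

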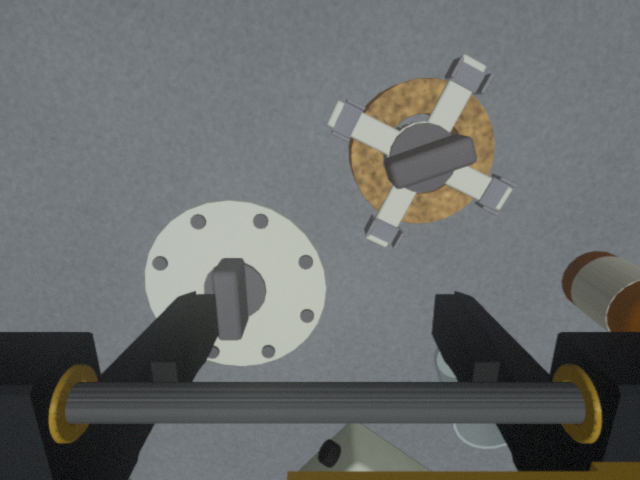

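The wrist view shows the disc with caps at (198,222), (260,221), (306,262), (307,316), (268,352) and (160,263). I'll fit its centre and yaw from these.

```bash
python3 - <<'E'
from go import *
import pickle
W=pickle.load(open("w2.pkl","rb"))
uv=np.array([(198,221.5),(260.5,221),(306,262),(307,316),(268,351.5),(160,263)])
for z in(.046,.0505):
    P=plane(uv,W,z)[:,:2]; f=least_squares(lambda p:np.hypot(*(P-p).T)-.072,P.mean(0))
    an=np.arctan2(*(P-f.x).T[::-1]); y=np.degrees(np.angle(np.exp(8j*(an-np.pi/8)).mean())/8)
    print(z,f.x,np.round(f.fun*1e3,1),y)
h=y+45; h=h if h<60 else h-45
print("heading",h)
delta([*f.x,.12],down(h));delta([*f.x,.049],down(h))
E
```

```text
0.046 [ 0.47680574 -0.35492719] [0.4 0.  0.2 0.3 0.6 0.5] -5.340699980159379
0.0505 [ 0.47622468 -0.3533409 ] [-0.3 -0.2 -0.1 -0.4 -0.7 -0.7] -5.341079508423174
heading 39.65892049157682
shift [-0.0812 -0.0832  0.101 ] rot [ 0.0022 -0.0007 -0.0042]
shift [-0.0813 -0.0834  0.172 ] rot [ 0.0022 -0.0007 -0.0042]
```

>>> pendant --pt "1 -0.027 -0.028 0.03 0 0 0" --pt "1 -0.054 -0.056 0.06 0 0 0" --pt "1 -0.081 -0.083 0.09 0 0 -0.004" --pt "1 -0.081 -0.083 0.1 0.002 0 -0.004" --pt "1 -0.081 -0.083 0.1 0.002 0 -0.004" --pt "1 -0.081 -0.083 0.1 0.002 0 -0.004" --pt "1 -0.081 -0.083 0.1 0.002 0 -0.004"

```text
clock: 3.1
tool_pos: [0.4782, -0.3521, 0.1224]
eef_rot: [0.424, 0.905, 0.0, 0.001]
contact_force: [-0.1, -0.5, -0.5]
opening: 0.997
finger_force: 0.0
```

```bash
python3 -c "
from go import *
delta([.4764,-.3537,.05],down(39.66))"
```

```text
shift [ 0.     -0.0025  0.0724] rot [0.0015 0.0015 0.002 ]
```

>>> pendant --pt "1 0 -0.0025 0.03 0.0015 0.0015 0.002" --pt "1 0 -0.0025 0.055 0.0015 0.0015 0.002" --pt "1 0 -0.0025 0.072 0.0015 0.0015 0.002" --pt "1 0 -0.0025 0.072 0.0015 0.0015 0.002" --pt "1 0 -0.0025 0.072 0.0015 0.0015 0.002" --pt "1 0 -0.0025 0.072 0.0015 0.0015 0.002"

```text
clock: 3.7
tool_pos: [0.4759, -0.3554, 0.0504]
eef_rot: [0.426, 0.905, -0.0, 0.0]
contact_force: [0.3, 0.3, -0.2]
opening: 1.0
finger_force: 0.0
```

>>> pendant --pt "0.6 0 0 0 0 0 0" --pt "0 0 0 0 0 0 0" --pt "0 0 0 0 0 0 0" --pt "0 0 0 0 0 0 0" --pt "0 0 0 0 0 0 0" --pt "0 0 0 0 0 0 0" --pt "0 0 0 0 0 0 0" --pt "0 0 0 0 0 0 0" --clamp_n 50

```text
clock: 4.5
tool_pos: [0.4746, -0.3554, 0.0487]
eef_rot: [0.427, 0.904, -0.0, -0.001]
contact_force: [0.7, -0.0, -0.5]
opening: 0.296
finger_force: 0.0
```

>>> pendant --pt "0 0 0 0 0 0 0" --pt "0 0 0 0 0 0 0" --pt "0 0 0 0 0 0 0" --pt "0 0 0 0 0 0 0" --pt "0 0 0 0 0 0 0" --pt "0 0 0 0 0 0 0" --clamp_n 50

```text
clock: 5.1
tool_pos: [0.475, -0.3551, 0.0488]
eef_rot: [0.426, 0.904, -0.0, -0.001]
contact_force: [1.8, 1.0, -1.8]
opening: 0.249
finger_force: 50.0
```

>>> pendant --pt "0 0 0 -0.02 0 0 0" --pt "0 0 0 -0.06 0 0 0" --pt "0 0 0 -0.11 0 0 0" --pt "0 0 0 -0.16 0 0 0" --pt "0 0 0 -0.21 0 0 0" --pt "0 0 0 -0.25 0 0 0" --pt "0 0 0 -0.25 0 0 0" --pt "0 0 0 -0.25 0 0 0"

```text
clock: 5.9
tool_pos: [0.4738, -0.3558, 0.2982]
eef_rot: [0.427, 0.904, -0.001, -0.002]
contact_force: [-0.8, -1.0, -4.9]
opening: 0.241
finger_force: 50.0
```

```bash
python3 - <<'E'
from go import *
import pickle
print(readout.get_state()['contact_force'],readout.get_state()['moment'])
pickle.dump(viewer.camera_params("wrist"),open("w3.pkl","wb"));cv2.imwrite("pics/w3.png",viewer.snapshot("wrist")[:,:,::-1])
E
```

```text
[-0.84014451 -1.02891509 -4.89352236] [0.04630492 0.07415547 0.00841711]
```

View pics/w3.png

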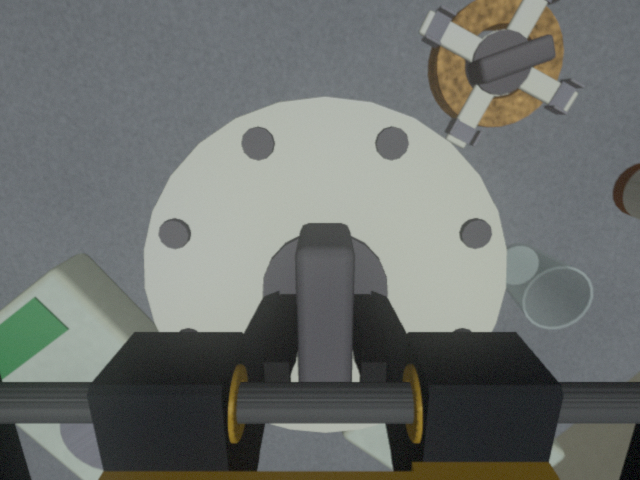

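The disc is held, with caps at (258,143), (392,143), (174,233) and (476,233). The plate's rim is at (144,262) on the left, (507,265) on the right and (325,97) at the top. I'll fit its pose in the tool frame and compute the mounting targets from that.

```bash
cat > held.py <<'E'
from go import *
import pickle
W=pickle.load(open("w3.pkl","rb"));s0=readout.get_state()
M=R.from_rotvec(W['rvec']).as_matrix();C=-M.T@W['tvec']
T0=R.from_quat([0.427,0.904,-0.001,-0.002]);t0=np.array([.4738,-.3558,.2982])
# use nominal camera-in-tool (read at rest earlier) so arm pose noise drops out
Mt=np.array([[-.001,-.951,-.309],[1,-.001,0],[0,-.309,.951]]);Ct=np.array([.0806,.0003,-.1684])
def pr(P):
    q=(P-Ct)@Mt; return q[:,:2]/q[:,2:]*401.73+[324.78,237.3]
cap=np.array([(258,143),(392,143),(174,233),(476,233)],float)
# disc in tool: nominal rot = half turn about y (disc y=tool y, z=-tool z, x=-tool x)
base=R.from_euler('y',np.pi)
CA=np.radians(22.5+45*np.arange(8));cp=np.c_[.072*np.cos(CA),.072*np.sin(CA),0*CA+.0445]
rt=np.linspace(0,2*np.pi,721);rim=np.c_[.085*np.cos(rt),.085*np.sin(rt),0*rt+.042]
def pose(p): return base*R.from_rotvec(p[3:6]),p[:3]
def res(p):
    A,o=pose(p);e=pr(A.apply(cp)+o);e=e[np.argmin(((e[:,None]-cap)**2).sum(2),0)]-cap
    q=pr(A.apply(rim)+o)
    return np.r_[e.ravel(),q[:,0].min()-144,q[:,0].max()-507,q[:,1].min()-97,(p[:2]/.002)*.5,p[2:3]*0+(p[2]-.045)/.002*.5,p[3:6]/.02*.5]
p=least_squares(res,[0,0,.045,0,0,0],diff_step=1e-4).x
A,o=pose(p)
def tool_for(disc_pos,Rd):
    Rt=Rd*A.inv(); return disc_pos-Rt.apply(o),Rt
import fit
Fd=R.from_matrix(fit.F);ax=fit.F[:,2]
def target(h,psi=85.6,dx=0,dy=0):
    Rd=Fd*R.from_euler('z',psi,degrees=True)
    return tool_for(fit.s+Fd.apply([dx,dy,h]),Rd)
E
python3 - <<'E'
from held import *
print(np.round(p,4),np.round(res(p),1))
for h in(.12,.06): t,Rt=target(h);print(t);delta(t,Rt)
E
```

```text
[0.0002 0.0005 0.0464 0.0039 0.0113 0.    ] [ 0.1  0.4 -0.3  0.3  1.2  0.2 -0.8  0.2 -0.9  0.6 -1.   0.1  0.1  0.4
  0.1  0.3  0. ]
[0.47190076 0.15780911 0.29834409]
shift [ 0.397   0.3253 -0.0009] rot [ 0.1007 -0.7814 -2.6126]
[0.50212382 0.16817855 0.24755983]
shift [0.3856 0.3554 0.0497] rot [ 0.1007 -0.7814 -2.6126]
```

```bash
sed -i 's/psi=85.6/psi=-94.4/' held.py; python3 - <<'E'
from held import *
for h in(.12,.06): t,Rt=target(h);print(t);delta(t,Rt)
print(readout.get_state()['q'])
E
```

```text
[0.47119672 0.15824246 0.29801359]
shift [ 0.3978  0.325  -0.0006] rot [-0.5602 -0.0937  0.4253]
[0.50141978 0.1686119  0.24722933]
shift [0.3863 0.3552 0.05  ] rot [-0.5602 -0.0937  0.4253]
[ 0.91652116  0.61338231 -0.62502464  1.54111061  0.3852537   1.12009706
  0.8945762 ]
```

>>> pendant --pt "0 0.04 0.033 -0.01 -0.03 -0.005 0.03" --pt "0 0.08 0.066 -0.02 -0.08 -0.01 0.06" --pt "0 0.12 0.1 -0.02 -0.14 -0.02 0.1" --pt "0 0.16 0.13 -0.02 -0.2 -0.03 0.15" --pt "0 0.2 0.163 -0.02 -0.27 -0.045 0.2" --pt "0 0.24 0.196 -0.02 -0.33 -0.055 0.25" --pt "0 0.28 0.23 -0.02 -0.39 -0.065 0.3" --pt "0 0.32 0.26 -0.01 -0.45 -0.075 0.35" --pt "0 0.36 0.294 -0.005 -0.51 -0.085 0.39" --pt "0 0.398 0.325 0 -0.56 -0.094 0.425"

```text
clock: 6.95
tool_pos: [0.475, 0.0571, 0.3045]
eef_rot: [0.577, 0.781, 0.187, 0.146]
contact_force: [0.4, -0.8, -3.3]
opening: 0.244
finger_force: 50.0
```

>>> pendant --pt "0 0 0 0 0 0 0" --pt "0 0 0 0 0 0 0" --pt "0 0 0 0 0 0 0" --pt "0 0 0 0 0 0 0"

```text
clock: 7.35
tool_pos: [0.4792, 0.0539, 0.3075]
eef_rot: [0.579, 0.779, 0.189, 0.149]
contact_force: [-0.3, 0.3, -4.0]
opening: 0.243
finger_force: 50.0
```

```bash
python3 - <<'E'
from held import *
for h in(.12,.05): delta(*target(h))
E
```

```text
shift [0.1024 0.0158 0.0176] rot [-0.0703  0.0239  0.0484]
shift [0.1048 0.0211 0.0873] rot [-0.0703  0.0239  0.0484]
```

>>> pendant --pt "0 0.03 0.005 0.005 -0.02 0.007 0.015" --pt "0 0.06 0.01 0.01 -0.04 0.015 0.03" --pt "0 0.09 0.014 0.015 -0.06 0.02 0.04" --pt "0 0.102 0.016 0.0175 -0.07 0.024 0.048" --pt "0 0.102 0.016 0.0175 -0.07 0.024 0.048" --pt "0 0.102 0.016 0.0175 -0.07 0.024 0.048" --pt "0 0.102 0.016 0.0175 -0.07 0.024 0.048" --pt "0 0.102 0.016 0.0175 -0.07 0.024 0.048"

```text
clock: 8.15
tool_pos: [0.4713, 0.1576, 0.2983]
eef_rot: [0.589, 0.76, 0.226, 0.155]
contact_force: [-1.5, -1.1, -4.2]
opening: 0.245
finger_force: 50.0
```

```bash
python3 - <<'E'
from held import *
delta(*target(.12));delta(*target(.045))
cv2.imwrite("pics/a.png",np.vstack([viewer.snapshot("scene")[170:290,330-20:330+140][:,:,::-1].repeat(3,0).repeat(3,1)[:300,:480],viewer.snapshot("side")[240:340,240:400][:,:,::-1].repeat(3,0).repeat(3,1)]))
E
```

```text
shift [ 0.0006 -0.0001  0.0003] rot [-0.0015  0.0001  0.0017]
shift [0.0015 0.0003 0.0753] rot [-0.0015  0.0001  0.0017]
```

View pics/a.png

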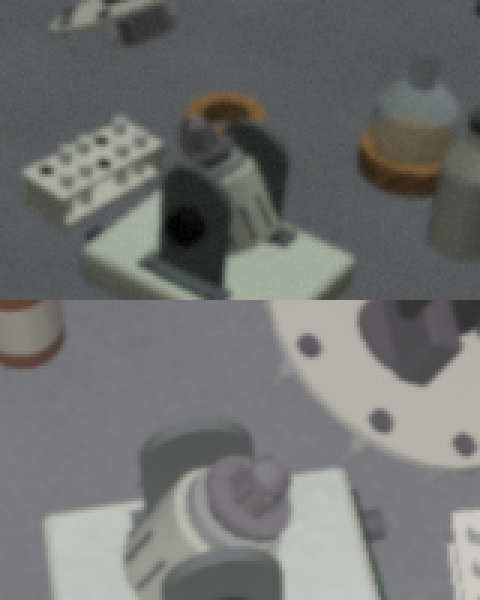

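The views show the nose clear, with the disc poised up-axis from it and nothing touching. I'll descend along the spindle, feeling the force.

>>> pendant --pt "0 0.0007 0 0.02 -0.0015 0 0.0017" --pt "0 0.001 0.0002 0.045 -0.0015 0 0.0017" --pt "0 0.0013 0.0003 0.07 -0.0015 0 0.0017" --pt "0 0.0015 0.0003 0.082 -0.0015 0 0.0017" --pt "0 0.0015 0.0003 0.084 -0.0015 0 0.0017" --pt "0 0.0015 0.0003 0.084 -0.0015 0 0.0017" --pt "0 0.0015 0.0003 0.084 -0.0015 0 0.0017"

```text
clock: 8.95
tool_pos: [0.5131, 0.172, 0.2277]
eef_rot: [0.589, 0.76, 0.226, 0.156]
contact_force: [0.1, 0.7, -4.3]
opening: 0.241
finger_force: 50.0
```

```bash
python3 - <<'E'
from held import *
delta(*target(.036));delta(*target(.026))
E
```

```text
shift [0.0006 0.0001 0.001 ] rot [-0.0002  0.0017  0.0015]
shift [0.0007 0.0001 0.011 ] rot [-0.0002  0.0017  0.0015]
```

```bash
cat > st.py <<'E'
from held import *
s=readout.get_state();T=R.from_quat(s['eef_rot']);Rd=T*A;od=s['tool_pos']+T.apply(o)
L=Fd.inv().apply(od-fit.s)*1e3;rel=(Fd.inv()*Rd)
print("disc in drive mm",np.round(L,1),"tilt xy deg",np.round(np.degrees(rel.as_matrix()[:2,2]),2),"psi",round(rel.as_euler('ZYX',degrees=True)[0],2))
print("F tool",np.round(T.inv().apply(s['contact_force']),1),"M tool",np.round(T.inv().apply(s['moment']),2))
delta(*target(.0))
E
python3 st.py
```

```text
disc in drive mm [-0.1 -0.7 37. ] tilt xy deg [0.02 0.09] psi -94.31
F tool [ 0.6 -2.1  3.8] M tool [ 1.   -0.02 -0.03]
shift [0.0011 0.0002 0.037 ] rot [-0.0002  0.0017  0.0015]
```

>>> pendant --pt "0 0.0006 0 0.004 0 0.0015 0.0015" --pt "0 0.0007 0 0.007 0 0.0015 0.0015" --pt "0 0.0007 0 0.01 0 0.0015 0.0015" --pt "0 0.0007 0 0.011 0 0.0015 0.0015" --pt "0 0.0007 0 0.011 0 0.0015 0.0015" --pt "0 0.0007 0 0.011 0 0.0015 0.0015"

```text
clock: 9.55
tool_pos: [0.5185, 0.1751, 0.2179]
eef_rot: [0.589, 0.76, 0.227, 0.155]
contact_force: [0.1, -0.3, -3.4]
opening: 0.241
finger_force: 50.0
```

```bash
python3 st.py
```

```text
disc in drive mm [-0.2  0.7 25.5] tilt xy deg [ 0.01 -0.06] psi -94.39
F tool [-0.4 -1.7  2.9] M tool [ 1.04 -0.07  0.02]
shift [-0.0004  0.0004  0.0255] rot [-0.0003 -0.0009  0.0002]
```

>>> pendant --pt "0 0 0 0.002 0 0 0" --pt "0 0 0 0.004 0 0 0" --pt "0 0 0 0.005 0 0 0" --pt "0 0 0 0.005 0 0 0"

```text
clock: 9.95
tool_pos: [0.5211, 0.176, 0.2135]
eef_rot: [0.59, 0.76, 0.227, 0.155]
contact_force: [-0.0, 0.4, -4.3]
opening: 0.247
finger_force: 50.0
```

```bash
python3 st.py
```

```text
disc in drive mm [-0.2  0.6 20.3] tilt xy deg [ 0.02 -0.06] psi -94.4
F tool [ 0.2 -2.2  3.7] M tool [ 1.04 -0.04 -0.  ]
shift [-0.0003  0.0004  0.0203] rot [-0.0004 -0.0009  0.0001]
```

>>> pendant --pt "0 0 0 0.001 0 0 0" --pt "0 0 0 0.002 0 0 0" --pt "0 0 0 0.003 0 0 0" --pt "0 0 0 0.003 0 0 0"

```text
clock: 10.35
tool_pos: [0.5226, 0.1764, 0.211]
eef_rot: [0.589, 0.76, 0.227, 0.155]
contact_force: [-0.2, -0.1, -4.2]
opening: 0.243
finger_force: 50.0
```

```bash
python3 st.py
```

```text
disc in drive mm [-0.2  0.6 17.3] tilt xy deg [ 0.01 -0.05] psi -94.4
F tool [-0.2 -2.3  3.4] M tool [ 1.   -0.04 -0.01]
shift [-0.0003  0.0003  0.0174] rot [-0.0002 -0.0009  0.0001]
```

No contact at 17 mm, so the teeth seem to have meshed. I'll continue gently.

>>> pendant --pt "0 0 0 0.0015 0 0 0" --pt "0 0 0 0.003 0 0 0" --pt "0 0 0 0.0045 0 0 0" --pt "0 0 0 0.005 0 0 0" --pt "0 0 0 0.005 0 0 0"

```text
clock: 10.85
tool_pos: [0.5251, 0.1772, 0.2068]
eef_rot: [0.589, 0.76, 0.227, 0.155]
contact_force: [-0.3, 0.5, -3.4]
opening: 0.245
finger_force: 50.0
```

```bash
python3 st.py
```

```text
disc in drive mm [-0.2  0.5 12.3] tilt xy deg [ 0.01 -0.05] psi -94.4
F tool [ 0.4 -2.   2.8] M tool [ 1.01 -0.09 -0.03]
shift [-0.0003  0.0003  0.0123] rot [-0.0003 -0.0009  0.0001]
```

>>> pendant --pt "0 0 0 0.002 0 0 0" --pt "0 0 0 0.004 0 0 0" --pt "0 0 0 0.006 0 0 0" --pt "0 0 0 0.008 0 0 0" --pt "0 0 0 0.008 0 0 0" --pt "0 0 0 0.008 0 0 0"

```text
clock: 11.45
tool_pos: [0.5291, 0.1785, 0.2]
eef_rot: [0.589, 0.76, 0.227, 0.155]
contact_force: [-0.1, -0.5, -4.6]
opening: 0.242
finger_force: 50.0
```

```bash
python3 st.py
```

```text
disc in drive mm [-0.3  0.5  4.4] tilt xy deg [ 0.01 -0.06] psi -94.4
F tool [-0.6 -2.6  3.7] M tool [ 0.97 -0.03 -0.01]
shift [-0.0004  0.0003  0.0044] rot [-0.0003 -0.001   0.0001]
```

>>> pendant --pt "0 0 0 0.001 0 0 0" --pt "0 0 0 0.002 0 0 0" --pt "0 0 0 0.003 0 0 0" --pt "0 0 0 0.003 0 0 0"

```text
clock: 11.85
tool_pos: [0.5307, 0.179, 0.1975]
eef_rot: [0.589, 0.76, 0.227, 0.155]
contact_force: [0.1, 0.5, -3.5]
opening: 0.242
finger_force: 50.0
```

```bash
python3 st.py
```

```text
disc in drive mm [-0.2  0.4  1.3] tilt xy deg [ 0.01 -0.05] psi -94.4
F tool [ 0.4 -1.7  3.1] M tool [ 1.01 -0.09  0.04]
shift [-0.0003  0.0003  0.0013] rot [-0.0002 -0.0009  0.0001]
```

Nearly home. I'll go on in 1 mm steps until the flange pushes back.

>>> pendant --pt "0 0 0 0.0005 0 0 0" --pt "0 0 0 0.001 0 0 0" --pt "0 0 0 0.001 0 0 0"

```text
clock: 12.15
tool_pos: [0.5312, 0.1792, 0.1967]
eef_rot: [0.589, 0.76, 0.227, 0.155]
contact_force: [-0.8, -0.2, -3.5]
opening: 0.242
finger_force: 50.0
```

```bash
python3 st.py
```

```text
disc in drive mm [-0.2  0.4  0.4] tilt xy deg [ 0.   -0.05] psi -94.39
F tool [-0.1 -2.6  2.5] M tool [ 1.02 -0.06 -0.02]
shift [-0.0003  0.0002  0.0004] rot [-0.0001 -0.0009  0.0001]
```

>>> pendant --pt "0 0 0 0.0005 0 0 0" --pt "0 0 0 0.001 0 0 0" --pt "0 0 0 0.001 0 0 0"

```text
clock: 12.45
tool_pos: [0.5317, 0.1793, 0.1958]
eef_rot: [0.589, 0.76, 0.227, 0.155]
contact_force: [0.2, -0.8, -2.7]
opening: 0.239
finger_force: 50.0
```

```bash
python3 st.py
```

```text
disc in drive mm [-0.2  0.4 -0.6] tilt xy deg [-0.   -0.05] psi -94.39
F tool [-0.9 -1.4  2.2] M tool [ 1.08 -0.07  0.04]
shift [-0.0003  0.0002 -0.0006] rot [-0.0001 -0.0009  0.0001]
```

>>> pendant --pt "0 0 0 0.0005 0 0 0" --pt "0 0 0 0.001 0 0 0" --pt "0 0 0 0.001 0 0 0"

```text
clock: 12.75
tool_pos: [0.5319, 0.1794, 0.1952]
eef_rot: [0.589, 0.76, 0.227, 0.155]
contact_force: [-2.2, -0.7, -0.4]
opening: 0.237
finger_force: 50.0
```

```bash
python3 st.py
```

```text
disc in drive mm [-0.3  0.3 -1.3] tilt xy deg [-0.   -0.04] psi -94.38
F tool [-0.1 -2.2 -0.9] M tool [ 1.04 -0.08  0.02]
shift [-0.0002  0.0004 -0.0013] rot [ 0.     -0.0007  0.0003]
```

>>> pendant --pt "0 0 0 0.0005 0 0 0" --pt "0 0 0 0.0007 0 0 0" --pt "0 0 0 0.0007 0 0 0"

```text
clock: 13.05
tool_pos: [0.532, 0.1791, 0.1949]
eef_rot: [0.589, 0.76, 0.227, 0.155]
contact_force: [-5.8, -3.2, 5.1]
opening: 0.247
finger_force: 50.0
```

```bash
python3 st.py
```

```text
disc in drive mm [-0.5  0.1 -1.5] tilt xy deg [-0.01 -0.02] psi -94.37
F tool [-1.5 -2.8 -7.7] M tool [ 0.97 -0.25  0.03]
shift [-0.      0.0005 -0.0015] rot [ 0.0002 -0.0003  0.0005]
```

The push-back rose to about 11 N, so the disc is home on the flange. I'll release it and back off along the axis.

>>> pendant --pt "0 0 0 -0.001 0 0 0" --pt "0.3 0 0 -0.001 0 0 0" --pt "0.6 0 0 -0.001 0 0 0" --pt "0.8 0 0 -0.001 0 0 0" --pt "0.8 0 0 -0.001 0 0 0" --pt "0.8 0 0 -0.001 0 0 0" --pt "0.8 0 0 -0.001 0 0 0" --pt "0.8 0 0 -0.001 0 0 0"

```text
clock: 13.85
tool_pos: [0.5321, 0.1795, 0.1953]
eef_rot: [0.589, 0.76, 0.227, 0.155]
contact_force: [-0.4, 0.1, 1.3]
opening: 0.794
finger_force: 0.0
```

>>> pendant --pt "0.8 0 0 -0.02 0 0 0" --pt "0.8 0 0 -0.05 0 0 0" --pt "0.8 0 0 -0.09 0 0 0" --pt "0.8 0 0 -0.12 0 0 0" --pt "0.8 0 0 -0.12 0 0 0" --pt "0.8 0 0 -0.12 0 0 0"

```text
clock: 14.45
tool_pos: [0.4716, 0.161, 0.2978]
eef_rot: [0.589, 0.76, 0.228, 0.156]
contact_force: [-0.1, -0.7, -0.3]
opening: 0.801
finger_force: 0.0
```

```bash
python3 - <<'E'
from h import *
import pickle
c=viewer.camera_params("wrist");w=viewer.snapshot("wrist")[:,:,::-1]
S=viewer.snapshot("side")[:,:,::-1][240:400,220:420];Q=viewer.snapshot("scene")[:,:,::-1][150:310,290:490]
a=cv2.resize(np.hstack([S,Q]),(640,256),interpolation=cv2.INTER_CUBIC)
cv2.imwrite("pics/b.png",np.vstack([w[:340],a]));pickle.dump(c,open("w4.pkl","wb"))
E
```

```text
(no output)
```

View pics/b.png

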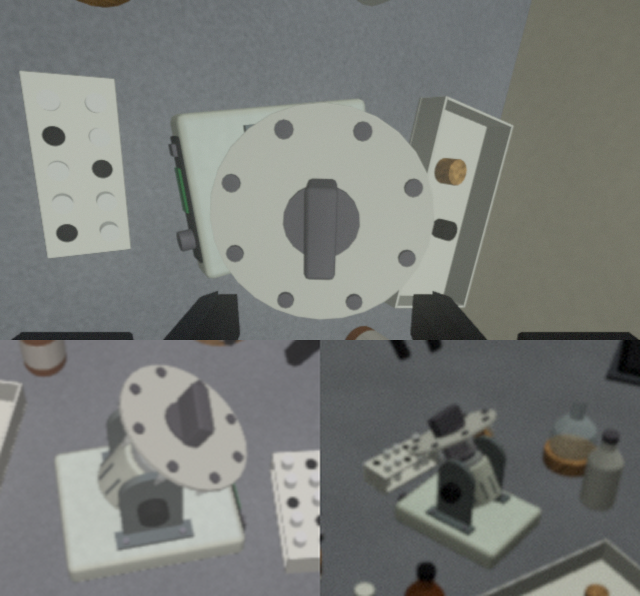

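The disc is on the spindle and let go, with all eight caps visible and the bystanders undisturbed. I'll check its pose numerically from the caps.

```bash
python3 - <<'E'
from held import *
W=pickle.load(open("w4.pkl","rb"))
cap=np.array([(284,129),(363,131),(413.5,187.5),(407,258),(354,302),(286,300),(235,253),(231,183)],float)
R0=Fd*R.from_euler('z',-94.4,degrees=True)
def res(p):
    e=proj((R0*R.from_rotvec(p[3:])).apply(cp)+fit.s+Fd.apply(p[:3]),W);return (e[np.argmin(((e[:,None]-cap)**2).sum(2),0)]-cap).ravel()
q=least_squares(res,np.zeros(6),x_scale=.01);print(np.round(q.x[:3]*1e3,1),np.degrees(q.x[3:]),np.abs(q.fun).max());print(readout.get_state()['contact_force'])
E
```

```text
[-1.9  0.1 -1.1] [ 0.93249742  0.06307656 -1.21355219] 0.3457979171012653
[-0.72845393  0.16037605  0.35766074]
```

```bash
python3 -c "
from plant import r, viewer, order, readout
print(order.finish_job())"
```

```text
the job is handed in; nothing more can be done
None
```

The tube disc is on the mixer's spindle, meshed and home on the flange, and let go; the job is handed in at about 15 s on the clock. By camera it sits within about 2 mm and 1° of the spindle axis; peak push was about 11 N, and nothing else looked moved in the last pictures.

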